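# Refit the catch screen and hold the hose flange over a suction trap's inlet

### The job

Refit the inlet of the white suction trap: take the round catch screen by its orange knob, set it onto the inlet's rim so that it sits fully seated and level, and let go of it. Then take the black hose flange by its round grey neck and hold it level and still over the inlet, clear of it all the time, with its four holes lined up over the four threaded bosses and about 15 mm of gap under the plate, so that I can slip sealing washers onto the bosses and start the screws. Finish while still holding the flange there, and leave the cups, the screw dish and the knife where they are.

Things in the scene. Friction and masses are not known exactly. Their poses are not given: they have to be found in the camera images.
- trap: White steel suction trap box, fixed to the bench, 200 (x) x 210 (y) x 95 mm high, origin under its centre on the bench, z up; its yaw varies. In the middle of its top is the aluminium inlet: a round rim with four threaded bosses round it. A black hose 45 mm thick leaves its +y side and runs left along the bench, no higher than 80 mm.
- inlet_rim (a point): Centre of the inlet's round rim (76 mm outside, 62 mm inside), on the level of the rim's top, 110 mm above the bench; axes as the trap.
- inlet_bosses (a point): Centre of the inlet, on the level of the tops of the four bosses, 114 mm above the bench. The bosses are 16 mm in diameter, on a rectangle of 96 mm (trap x) by 72 mm (trap y); axes as the trap.
- thread0 (a point): Middle of the top of the threaded boss at the +x +y corner (trap axes), M6 hole.
- thread1 (a point): Middle of the top of the threaded boss at the -x +y corner (trap axes), M6 hole.
- thread2 (a point): Middle of the top of the threaded boss at the -x -y corner (trap axes), M6 hole.
- thread3 (a point): Middle of the top of the threaded boss at the +x -y corner (trap axes), M6 hole.
- screen: Round steel catch screen, lying knob up. From the origin (bottom centre) up: skirt 56 mm in diameter, 0 to 7 mm; perforated plate 74 mm in diameter, 7 to 11 mm; orange knob 14 mm in diameter, 11 to 31 mm. About 90 g. Seated, the skirt hangs inside the rim with 3 mm play all round and the plate lies on the rim, its top level with the bosses; the origin is 7 mm below inlet_rim.
- flange: Black hose flange lying neck up. Plate 120 (x) x 96 (y) x 5 mm with four 12 mm holes on a rectangle of 96 (x) x 72 (y) mm; on it a round grey tube, the neck, 50 mm outside, 44 inside, from 5 to 45 mm above the origin (centre of the plate's underside), z up. Fits either way round (half a turn). About 180 g. Held at the right place, the screen's knob reaches up into the open neck.
- hole0 (a point): Centre of the flange's hole at its +x +y corner (flange axes), on the plate's underside.
- hole1 (a point): Centre of the flange's hole at its -x +y corner (flange axes), on the plate's underside.
- hole2 (a point): Centre of the flange's hole at its -x -y corner (flange axes), on the plate's underside.
- hole3 (a point): Centre of the flange's hole at its +x -y corner (flange axes), on the plate's underside.
- cup_a: Loose aluminium casting cup, 62 mm across the mouth, 50 mm high, origin under its base. Leave alone.
- cup_b: A second cup, the same. Leave alone.
- dish: Loose round steel dish, 70 mm across, 18 mm high, with brass screws and washers in it, origin under its base. Leave alone.
- knife: Orange utility knife lying flat, 150 (x) x 26 x 16 mm, 20 mm high at its slider, origin under its middle. Leave alone.

How it is judged:
On the way:
1. The catch screen sits seated and level on the inlet rim and has been let go (horizontal distance between screen and inlet_rim below 0.005 m and z of screen in the frame of inlet_rim between -0.009 and -0.005 m and angle between screen's own z axis and vertical below 0.035 rad and contact force between the fingers and screen below 0.1 N and linear speed of screen below 0.02 m/s), for 0.3 s.
At the end, for the whole second after the job is handed in: Screen seated on the rim (within 5 mm of centre, tilt under 2 degrees), not held. Flange held, within 4 degrees of level, each hole within 4 mm sideways of a thread (either way round), underside 6 to 25 mm above the bosses, still, touching neither trap nor screen. Bystanders moved under 20 mm (horizontal distance between screen and inlet_rim below 0.005 m and z of screen in the frame of inlet_rim between -0.009 and -0.005 m and angle between screen's own z axis and vertical below 0.035 rad and contact force between each of the fingers, flange and screen below 0.1 N and ((horizontal distance between hole0 and thread0 below 0.004 m and horizontal distance between hole1 and thread1 below 0.004 m and horizontal distance between hole2 and thread2 below 0.004 m and horizontal distance between hole3 and thread3 below 0.004 m) or (horizontal distance between hole0 and thread2 below 0.004 m and horizontal distance between hole1 and thread3 below 0.004 m and horizontal distance between hole2 and thread0 below 0.004 m and horizontal distance between hole3 and thread1 below 0.004 m)) and z of flange in the frame of inlet_bosses between 0.006 and 0.025 m and angle between flange's own z axis and vertical below 0.07 rad and contact force between the fingers and flange above 1 N and contact force between flange and trap below 0.1 N and linear speed of flange below 0.02 m/s and angular speed of flange below 0.15 rad/s and distance of each of cup_a, cup_b, dish, knife from where it was at the start of the episode below 0.02 m); the arm keeps its last pose, push and grip.
It fails at once if The flange touches the trap or the screen (contact force between flange and trap above 1 N or contact force between flange and screen above 1 N).
It fails at once if The screen is dropped (contact force between the fingers and screen below 0.05 N and linear speed of screen above 0.5 m/s).
It fails at once if A cup, the dish or the knife is pushed away or tipped over (distance of any of cup_a, cup_b, dish, knife from where it was at the start of the episode above 0.02 m or angle between any of cup_a, cup_b, dish, knife's own z axis and vertical above 0.35 rad).
It also fails if it takes over 64 s, if anything falls off the work surface, if the arm or the gripper's body presses on something with over 40 N, if the wrist force passes 120 N, or if a joint passes its speed limit or range.

### The arm

A 6-joint arm with a two-finger parallel gripper is mounted at the origin on the work surface. World frame = base frame: x ahead of the robot, y to its left, z up, the work surface at z = 0. Lengths are in m, angles in rad, forces in N, time in s.
With the tool pointing down it reaches from about 0.325 to 0.75 m from the base axis. Payload 7.6 kg.
Tool frame: the origin (TCP) lies at the very end of the fingers, on their centre line; the grasp point (between the pads) lies behind it (ctrl.tcp_to_grasp is the z of the grasp point in the tool frame, in m); z points along the fingers, y is the line along which they close (so a half turn about z gives the same grasp; the last joint's range is limited). The gripper opens to 85 mm and grips with 20 to 120 N. Pads are 22 mm wide; open, the fingers measure 114 mm over their backs; the gripper's body (76 mm by 85 mm) begins 54 mm behind the grasp point. The pads swing forward as they close: fully open they stand 13 mm farther back than shut.
Start: joints at [-1.355, 0.052, 1.401, -0, 1.689, -0.07], TCP at [0.148, -0.504, 0.231] pointing down, gripper open.
Joint ranges: [-2.9, 2.9], [-0.91, 2.17], [0.12, 2.37], [-1.06, 4.2], [0.26, 2.73], [-2.93, 2.93]. Speed limits (rad/s): [2.57, 2.57, 3.01, 3.14, 3.14, 3.14].

### API

Orientations are given as a unit quaternion [w, x, y, z].
In Python, from bench import telemetry, cams, hand_in, ctrl gives the robot as it stands.
- The arm moves only by the tool arm_command, never from a script. Its argument "targets" is a list of rows, each an object with "delta_pos": the shift along the world's x, y, z in m, a list of three; "roll": the turn about the world's z in rad. A call has 1 to 10 rows; each row is the pose to reach, as a shift and turn from the pose commanded when the call began; what a row does not reach only later rows make up. A row lasts 1/12 s, in which the tool goes at most 41.7 mm and 7.16 degrees, less where a joint would pass 70% of its speed; a pose out of reach is approached as far as the arm can. A call with a gripper value outside its range is refused whole. "claw" is the finger opening in m, from 0 to 0.0854, set as the call begins (left out, the last holds). The fingers move at their own pace and stop on an object; "squeeze" is the grip in N (left out, the last holds). Time passes only in rows, so rows that repeat a pose let the fingers close. It gives the time, the measured TCP pose, the force, the opening and the grip force at its end, in the units of the state.
- telemetry.get_state(): the state, without advancing time (a new reading comes with each control period).
- cams.camera(name): name is "scene" or "top" or "wrist"; returns the picture (400x640x3 uint8, blue, green, red); there is no depth.
- cams.camera_model(name): a dict with "fx", "fy", "cx", "cy" (pixels), "origin" and "rotation" of the camera in the world; the wrist camera has in their place "mount" (4x4, takes a point from camera to tool coordinates, whose origin is the TCP and whose axes are the flange's). Camera axes: x right, y up, looking along -z (the intrinsics and any distortion apply to the point x, -y, -z); pixel columns grow to the right and rows downward; lengths in m; the calibration is good to about 2 mm. A picture is of the moment at which its call begins: read the wrist's pose just before it. camera_model takes no time and is no camera call.
- hand_in(): hands the job in; it is judged then, once.
The state is a dict: "time": time; "joint_positions": joint angles; "joint_velocities": joint speeds; "tau": joint torques, N m; "tcp_pos": TCP position; "orientation": TCP orientation; "contact_force": force on the tool from outside, world axes, zero at the start; "ft_torque": the same for the moment, N m; "width": finger opening in m; "grasp_force": force on a finger pad.
Only numpy, scipy, OpenCV 4.12 (cv2) and the standard library are available. Lean on these libraries where they do the work, as an engineer would, in place of code of your own. Each camera call takes 0.05 s, during which the arm holds its last target. There are 200 camera calls.

## Working session

There is one attempt and no reset: what is moved stays moved. The work goes in short steps, Python scripts to look and compute and a tool call to move; the robot and the scene stay as the last step left them, time stands still between calls to the robot, and variables do not carry over. Pictures are saved under pics/ and viewed, at most 10 in all, crops included, and the job is handed in when it is done.

Besides the shell and the picture viewer there is one more tool, called by a JSON object that holds its "api" and its "payload". arm_command: Moves the arm, as the interface text tells. Its arguments: {"type":"object","properties":{"targets":{"type":"array","items":{"type":"object","properties":{"delta_pos":{"type":"array","items":{"type":"number"}},"roll":{"type":"number"}}}},"claw":{"type":"number"},"squeeze":{"type":"number"}},"required":["targets"]}

```bash
mkdir -p pics; ls
python3 - <<'E'
from bench import telemetry, cams, ctrl
import cv2
for n in("top","scene"):
    cv2.imwrite(f"pics/{n}0.png",cams.camera(n)); m=cams.camera_model(n); print(n,m)
print(cams.camera_model("wrist")); print(ctrl.tcp_to_grasp); print(telemetry.get_state())
E
```

```text
pics
top {'fx': 465.7946601596786, 'fy': 465.7946601596786, 'cx': 314.6982952901892, 'cy': 194.75523912400843, 'origin': array([ 0.49156332, -0.08148442,  1.31738921]), 'rotation': array([ 0.70925361,  0.0181723 , -0.02412666, -0.70430604])}
scene {'fx': 362.98474626844626, 'fy': 362.98474626844626, 'cx': 324.88570693356684, 'cy': 203.31096819423027, 'origin': array([ 1.22167155, -0.45123937,  0.86740568]), 'rotation': array([0.79517657, 0.32702208, 0.19486935, 0.47199229])}
{'fx': 279.4840334834115, 'fy': 279.4840334834115, 'cx': 318.4049743928702, 'cy': 199.16262850350054, 'mount': array([[-5.58158530e-05,  9.59594038e-01,  2.81388129e-01,
         7.17996111e-02],
       [ 9.99999827e-01, -1.11130401e-04,  5.77337479e-04,
         1.20159827e-03],
       [ 5.85280378e-04,  2.81388113e-01, -9.59593866e-01,
        -1.43572565e-01],
       [ 0.00000000e+00,  0.00000000e+00,  0.00000000e+00,
         1.00000000e+00]])}
-0.0187
{'time': 0.1, 'joint_positions': array([-1.35531120e+00,  5.27887514e-02,  1.40161576e+00,  1.32609546e-05,
        1.68858912e+00, -7.03022245e-02]), 'joint_velocities': array([ 0.00018593, -0.0021438 , -0.00153036, -0.00128035,  0.00117947,
        0.00070439]), 'tau': array([ 6.07697093e-04, -3.82582247e+01, -3.60985422e+01, -1.00737338e-04,
        4.75227542e-03,  2.82918614e-05]), 'tcp_pos': array([ 0.14797251, -0.50344186,  0.23055256]), 'orientation': array([-6.99124362e-04,  9.89807705e-01,  1.42408625e-01, -4.42373219e-05]), 'contact_force': array([-0.8819876 ,  0.56032246,  0.34731513]), 'ft_torque': array([-0.00622847, -0.00484435, -0.01798709]), 'grasp_force': 0.0, 'width': 0.0853382780171434}
```

View pics/top0.png

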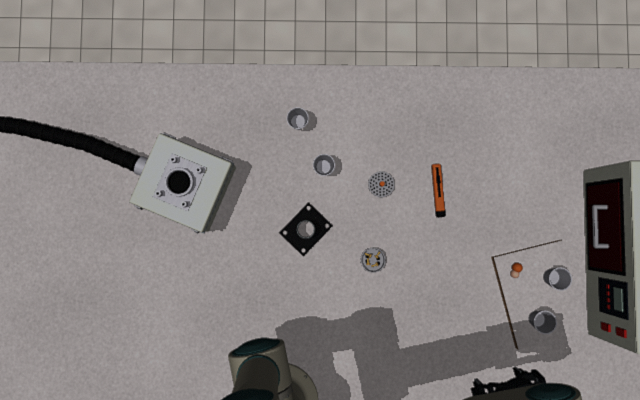

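View pics/scene0.png

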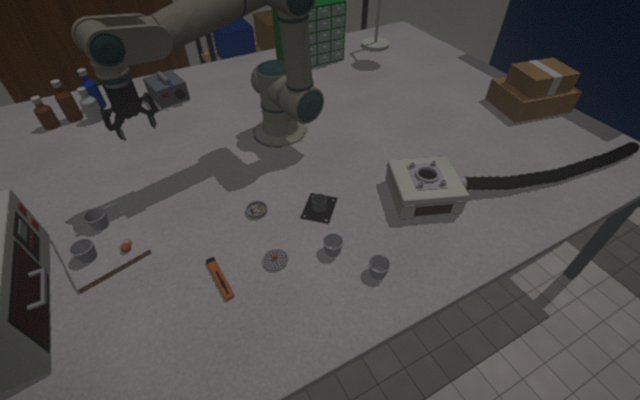

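The top view shows the screen knob at about (382,184), the flange centre at (306,229) with four light holes, and the trap inlet at (180,181) with bosses near (175,160), (203,172), (190,205) and (160,193). The scene view agrees, with the dish, cups and knife nearby.

```bash
cat > h.py <<'E'
import numpy as np, cv2
from scipy.spatial.transform import Rotation as R
from bench import telemetry, cams, ctrl
q2r=lambda q: R.from_quat([q[1],q[2],q[3],q[0]]).as_matrix()
def pose(name):
    m=cams.camera_model(name)
    if "mount" in m:
        s=telemetry.get_state(); T=np.array(m["mount"]); A=q2r(s["orientation"])
        return m,A@T[:3,:3],A@T[:3,3]+s["tcp_pos"]
    return m,q2r(m["rotation"]),np.array(m["origin"])
def ray(P,uv,z):
    m,A,o=P; d=A@np.array([(uv[0]-m["cx"])/m["fx"],-(uv[1]-m["cy"])/m["fy"],-1])
    return o+d*(z-o[2])/d[2]
def proj(P,X):
    m,A,o=P; c=A.T@(np.asarray(X)-o); return np.array([m["cx"]+m["fx"]*c[0]/-c[2],m["cy"]-m["fy"]*c[1]/-c[2]])
def blobs(mask,lo,hi):
    n,_,st,ce=cv2.connectedComponentsWithStats(mask.astype(np.uint8))
    return [(ce[i],st[i]) for i in range(1,n) if lo<=st[i][4]<=hi]
E
python3 - <<'E'
from h import *
np.set_printoptions(precision=4,suppress=True)
I=cv2.imread("pics/top0.png");P=pose("top")
h=cv2.cvtColor(I,cv2.COLOR_BGR2HSV)
M=np.zeros(I.shape[:2],bool);M[165:205,362:402]=1
c=blobs(M&(h[...,1]>140)&(h[...,2]>80),3,200)
for a,b in c: print("knob",a,b[4],ray(P,a,.03))
r=I[200:258,277:335]; g=r.max(2)
hull=cv2.convexHull(np.argwhere(g<60)[:,::-1].astype(np.int32)); rr=cv2.minAreaRect(hull)
c=np.array(rr[0])+[277,200]; bx=cv2.boxPoints(rr)+[277,200]
W=np.array([ray(P,p,.003) for p in bx]); print("flange",ray(P,c,.003),W[:,:2]); 
e=[W[1]-W[0],W[2]-W[1]]; 
for v in e: print(np.linalg.norm(v),np.degrees(np.arctan2(v[1],v[0])))
for p in [(175,160),(203,172),(190,205),(160,193)]: print("boss",ray(P,p,.114))
print("dish",ray(P,(374,259),.018),"knife",ray(P,(438,164),.018),ray(P,(440,216),.018),"cupb",ray(P,(324,165),.05))
cv2.imwrite("pics/crop0.png",cv2.resize(I[120:280,110:430],None,fx=2.5,fy=2.5,interpolation=cv2.INTER_CUBIC))
E
```

```text
knob [381.6471 183.4706] 17 [ 0.6015 -0.2777  0.03  ]
flange [ 0.474  -0.0673  0.003 ] [[ 0.4638  0.0082]
 [ 0.55   -0.0737]
 [ 0.4842 -0.1429]
 [ 0.3985 -0.0609]]
0.11892288358488161 -43.50878959169818
0.09550320147489462 -133.5646195664808
boss [0.6513 0.2715 0.114 ]
boss [0.6206 0.1984 0.114 ]
boss [0.5349 0.23   0.114 ]
boss [0.5653 0.308  0.114 ]
dish [ 0.392  -0.2579  0.018 ] knife [ 0.6586 -0.4383  0.018 ] [ 0.5125 -0.4426  0.018 ] cupb [ 0.6493 -0.1168  0.05  ]
```

View pics/crop0.png

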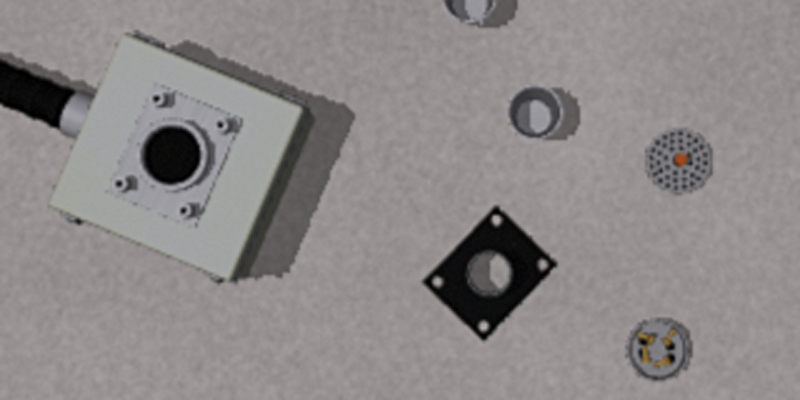

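The crop shows the bosses at crop (162,97), (225,125), (187,210) and (122,183). That puts the trap yaw at about -25°; the flange's long axis is at about -43°. I'll move above the screen for a close look.

{"api": "arm_command", "payload": {"targets": [{"delta_pos": [0.035, 0.017, 0]}, {"delta_pos": [0.07, 0.035, 0]}, {"delta_pos": [0.105, 0.052, 0]}, {"delta_pos": [0.14, 0.07, 0]}, {"delta_pos": [0.175, 0.087, -0.01]}, {"delta_pos": [0.21, 0.105, -0.02]}, {"delta_pos": [0.245, 0.122, -0.03]}, {"delta_pos": [0.28, 0.14, -0.04]}, {"delta_pos": [0.315, 0.157, -0.05]}, {"delta_pos": [0.35, 0.175, -0.06]}], "claw": 0.06, "squeeze": 30}}

```text
invalid input
```

{"api": "arm_command", "payload": {"targets": [{"delta_pos": [0.03, 0.015, -0.005]}, {"delta_pos": [0.06, 0.03, -0.01]}, {"delta_pos": [0.09, 0.045, -0.015]}, {"delta_pos": [0.103, 0.051, -0.02]}, {"delta_pos": [0.103, 0.051, -0.02]}, {"delta_pos": [0.103, 0.051, -0.02]}, {"delta_pos": [0.103, 0.051, -0.02]}]}}

```text
invalid input
```

```bash
cat > knob.py <<'E'
from h import *
import sys
np.set_printoptions(precision=4,suppress=True)
P=pose("wrist");I=cams.camera("wrist");cv2.imwrite(f"pics/{sys.argv[1]}.png",I)
h=cv2.cvtColor(I,cv2.COLOR_BGR2HSV)
s=telemetry.get_state();print(s["tcp_pos"],s["width"])
for a,b in blobs((h[...,1]>140)&(h[...,2]>80)&(h[...,0]<25),20,9000): print(a,b,ray(P,a,.025),"top-edge",ray(P,a,.031))
E
python3 knob.py w1
```

```text
[ 0.148  -0.5035  0.2307] 0.08550717772620392
[513.2287  11.5233] [497   0  30  27 516] [ 0.3824 -0.6559  0.025 ] top-edge [ 0.3796 -0.653   0.031 ]
```

View pics/w1.png

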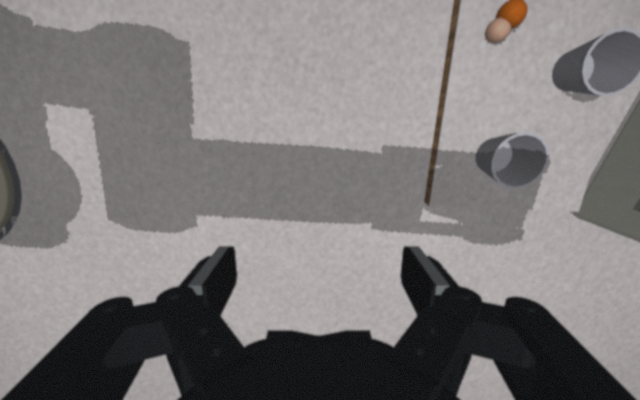

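The move was refused, probably because "roll" is needed. The wrist view shows only empty bench and the fingertips at (225,255) and (412,255).

{"api": "arm_command", "payload": {"targets": [{"delta_pos": [0.035, 0.017, 0], "roll": 0}, {"delta_pos": [0.07, 0.035, 0], "roll": 0}, {"delta_pos": [0.105, 0.052, 0], "roll": 0}, {"delta_pos": [0.14, 0.07, 0], "roll": 0}, {"delta_pos": [0.175, 0.087, -0.01], "roll": 0}, {"delta_pos": [0.21, 0.105, -0.02], "roll": 0}, {"delta_pos": [0.245, 0.122, -0.03], "roll": 0}, {"delta_pos": [0.28, 0.14, -0.04], "roll": 0}, {"delta_pos": [0.315, 0.157, -0.05], "roll": 0}, {"delta_pos": [0.35, 0.175, -0.06], "roll": 0}], "claw": 0.06, "squeeze": 30}}

```text
time: 0.98
tcp_pos: [0.4995, -0.3274, 0.1705]
orientation: [-0.0, 0.99, 0.142, -0.0]
contact_force: [0.4, -0.3, -0.4]
width: 0.0598
grasp_force: 0.0
```

{"api": "arm_command", "payload": {"targets": [{"delta_pos": [0.03, 0.015, -0.005], "roll": 0}, {"delta_pos": [0.06, 0.03, -0.01], "roll": 0}, {"delta_pos": [0.09, 0.045, -0.015], "roll": 0}, {"delta_pos": [0.103, 0.051, -0.02], "roll": 0}, {"delta_pos": [0.103, 0.051, -0.02], "roll": 0}, {"delta_pos": [0.103, 0.051, -0.02], "roll": 0}, {"delta_pos": [0.103, 0.051, -0.02], "roll": 0}]}}

```text
time: 1.57
tcp_pos: [0.6004, -0.2782, 0.1513]
orientation: [0.0, 0.99, 0.142, -0.0]
contact_force: [-0.5, -0.6, -0.0]
width: 0.0601
grasp_force: 0.0
```

```bash
python3 knob.py w2
```

```text
[ 0.6003 -0.2785  0.1517] 0.0600626458972852
[457.8592 232.5812] [ 432  173   60  117 2173] [ 0.5997 -0.431   0.025 ] top-edge [ 0.6013 -0.4272  0.031 ]
[320.2614 189.3268] [314 182  13  15 153] [ 0.6039 -0.2802  0.025 ] top-edge [ 0.6054 -0.2797  0.031 ]
[262.4062 335.6875] [259 333   8   7  32] [ 0.4147 -0.2652  0.025 ] top-edge [ 0.4203 -0.2651  0.031 ]
```

{"api": "arm_command", "payload": {"targets": [{"delta_pos": [0.001, -0.0005, -0.03], "roll": 0}, {"delta_pos": [0.002, -0.001, -0.06], "roll": 0}, {"delta_pos": [0.003, -0.0015, -0.085], "roll": 0}, {"delta_pos": [0.003, -0.0015, -0.085], "roll": 0}, {"delta_pos": [0.003, -0.0015, -0.085], "roll": 0}, {"delta_pos": [0.003, -0.0015, -0.085], "roll": 0}]}}

```text
time: 2.12
tcp_pos: [0.6045, -0.2802, 0.069]
orientation: [0.001, 0.99, 0.142, 0.001]
contact_force: [0.5, -0.8, 0.5]
width: 0.0599
grasp_force: 0.0
```

```bash
python3 knob.py w3
```

```text
[ 0.605  -0.2802  0.0696] 0.05967020931956041
[517.5071 238.1289] [ 486  197   66   98 1901] [ 0.6334 -0.4244  0.025 ] top-edge [ 0.6347 -0.4192  0.031 ]
[316.7122 222.8101] [308 210  18  25 337] [ 0.6038 -0.2804  0.025 ] top-edge [ 0.606  -0.2798  0.031 ]
[512.9751 286.7363] [504 270  20  35 201] [ 0.5957 -0.4403  0.025 ] top-edge [ 0.5982 -0.4345  0.031 ]
[487.8056 338.9167] [485 335   7   9  36] [ 0.5456 -0.4434  0.025 ] top-edge [ 0.5497 -0.4375  0.031 ]
```

View pics/w3.png

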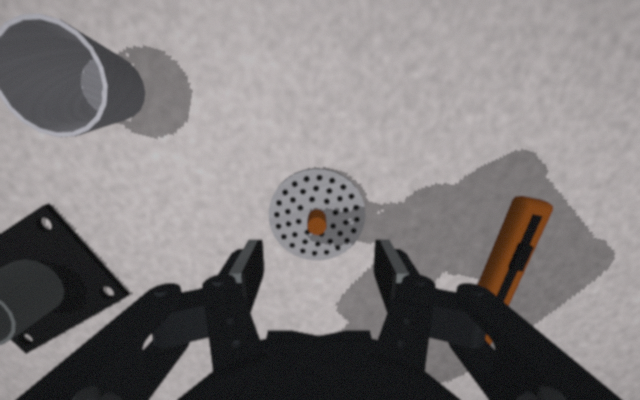

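The knob is at (317,222), centred between the fingers over the perforated plate. The knife is at the far right, clear. I'll descend and grip.

{"api": "arm_command", "payload": {"targets": [{"delta_pos": [0, 0, -0.02], "roll": 0}, {"delta_pos": [0, 0, -0.04], "roll": 0}, {"delta_pos": [0, -0.0003, -0.051], "roll": 0}, {"delta_pos": [0, -0.0003, -0.051], "roll": 0}, {"delta_pos": [0, -0.0003, -0.051], "roll": 0}]}}

```text
time: 2.58
tcp_pos: [0.6043, -0.2797, 0.0163]
orientation: [0.0, 0.99, 0.142, 0.0]
contact_force: [-0.8, -0.7, 0.5]
width: 0.0602
grasp_force: 0.0
```

{"api": "arm_command", "payload": {"targets": [{"delta_pos": [0, 0, 0], "roll": 0}, {"delta_pos": [0, 0, 0], "roll": 0}, {"delta_pos": [0, 0, 0], "roll": 0}, {"delta_pos": [0, 0, 0], "roll": 0}, {"delta_pos": [0, 0, 0], "roll": 0}, {"delta_pos": [0, 0, 0], "roll": 0}, {"delta_pos": [0, 0, 0], "roll": 0}, {"delta_pos": [0, 0, 0], "roll": 0}], "claw": 0.005, "squeeze": 40}}

```text
time: 3.25
tcp_pos: [0.6046, -0.2798, 0.0165]
orientation: [0.001, 0.99, 0.142, 0.001]
contact_force: [-0.3, 0.8, 6.2]
width: 0.0118
grasp_force: 39.0
```

{"api": "arm_command", "payload": {"targets": [{"delta_pos": [0, 0, 0.01], "roll": 0}, {"delta_pos": [0, 0, 0.03], "roll": 0}, {"delta_pos": [0, 0, 0.06], "roll": 0}, {"delta_pos": [0, 0, 0.1], "roll": 0}, {"delta_pos": [0, 0, 0.14], "roll": 0}, {"delta_pos": [0, 0, 0.16], "roll": 0}, {"delta_pos": [0, 0, 0.16], "roll": 0}, {"delta_pos": [0, 0, 0.16], "roll": 0}]}}

```text
time: 3.92
tcp_pos: [0.6044, -0.2797, 0.1769]
orientation: [0.001, 0.99, 0.142, 0.001]
contact_force: [0.2, -0.4, -1.8]
width: 0.0118
grasp_force: 39.0
```

```bash
python3 knob.py w4;python3 -c "
import cv2;from bench import cams;cv2.imwrite('pics/s4.png',cams.camera('scene')[60:260,120:440])
a=cv2.imread('pics/w4.png')[150:350,160:480];b=cv2.imread('pics/s4.png')
cv2.imwrite('pics/c4.png',cv2.resize(cv2.hconcat([a,b]),(800,250)))"
```

```text
[ 0.6036 -0.2793  0.1744] 0.011377019219987293
[444.3245 226.7968] [ 419  172   56  108 1929] [ 0.5996 -0.4313  0.025 ] top-edge [ 0.6011 -0.4279  0.031 ]
[318.5723 257.0832] [307 239  24  35 685] [ 0.523  -0.3051  0.025 ] top-edge [ 0.526  -0.3042  0.031 ]
```

View pics/c4.png

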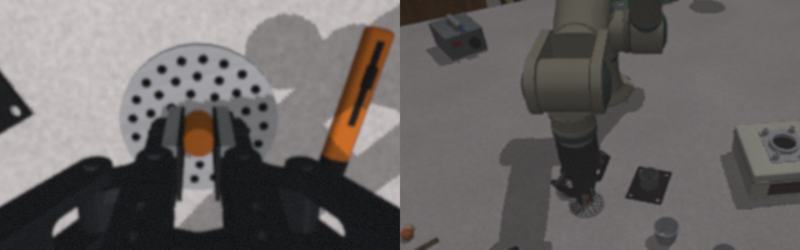

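The knob is gripped squarely and the plate looks level. I'll carry the screen to a viewing spot just short of the inlet.

{"api": "arm_command", "payload": {"targets": [{"delta_pos": [-0.002, 0.012, 0.01], "roll": 0}, {"delta_pos": [-0.006, 0.036, 0.025], "roll": 0}, {"delta_pos": [-0.011, 0.066, 0.04], "roll": 0}, {"delta_pos": [-0.017, 0.096, 0.055], "roll": 0}, {"delta_pos": [-0.022, 0.126, 0.07], "roll": 0}, {"delta_pos": [-0.027, 0.156, 0.075], "roll": 0}, {"delta_pos": [-0.032, 0.186, 0.075], "roll": 0}, {"delta_pos": [-0.037, 0.216, 0.075], "roll": 0}, {"delta_pos": [-0.042, 0.246, 0.075], "roll": 0}, {"delta_pos": [-0.047, 0.276, 0.075], "roll": 0}]}}

```text
time: 4.85
tcp_pos: [0.5558, -0.0014, 0.2495]
orientation: [-0.0, 0.99, 0.143, -0.001]
contact_force: [-0.4, 0.1, -1.1]
width: 0.0117
grasp_force: 39.1
```

{"api": "arm_command", "payload": {"targets": [{"delta_pos": [-0.005, 0.03, 0], "roll": 0}, {"delta_pos": [-0.01, 0.06, 0], "roll": 0}, {"delta_pos": [-0.016, 0.09, 0], "roll": 0}, {"delta_pos": [-0.022, 0.12, 0], "roll": 0}, {"delta_pos": [-0.028, 0.15, 0], "roll": 0}, {"delta_pos": [-0.034, 0.18, 0], "roll": 0}, {"delta_pos": [-0.038, 0.2, 0], "roll": 0}, {"delta_pos": [-0.042, 0.22, 0], "roll": 0}, {"delta_pos": [-0.044, 0.234, 0], "roll": 0}, {"delta_pos": [-0.044, 0.234, 0], "roll": 0}]}}

```text
time: 5.68
tcp_pos: [0.5117, 0.233, 0.2495]
orientation: [-0.0, 0.99, 0.144, -0.001]
contact_force: [0.1, -0.0, -1.1]
width: 0.0119
grasp_force: 39.1
```

{"api": "arm_command", "payload": {"targets": [{"delta_pos": [0, 0, 0], "roll": 0}, {"delta_pos": [0, 0, 0], "roll": 0}, {"delta_pos": [0, 0, 0], "roll": 0}, {"delta_pos": [0, 0, 0], "roll": 0}]}}

```text
time: 6.02
tcp_pos: [0.5133, 0.2296, 0.2503]
orientation: [0.0, 0.99, 0.142, -0.0]
contact_force: [0.2, 0.7, 0.3]
width: 0.012
grasp_force: 39.1
```

Run:
```python
from h import *
np.set_printoptions(precision=4,suppress=True)
P=pose("wrist");I=cams.camera("wrist");s=telemetry.get_state();cv2.imwrite("pics/w5.png",I)
print(s["tcp_pos"],s["width"],s["grasp_force"])
a=ray(P,(319.2,242),s["tcp_pos"][2]-.0055);print("plate-tcp(w4 px)",a-s["tcp_pos"])
g=I.max(2)
for c,st in blobs(g<55,800,30000): print(c,st,ray(P,c,.110))
```

```text
[0.5133 0.2297 0.2504] 0.012183621226349818 39.131643176078796
plate-tcp(w4 px) [ 0.0025 -0.001  -0.0055]
[308.8969  97.438 ] [ 279   66   61   64 3007] [0.5973 0.2625 0.11  ]
[494.7584 242.9256] [ 450  204   95   83 3079] [0.5089 0.0234 0.11  ]
```

View pics/w5.png

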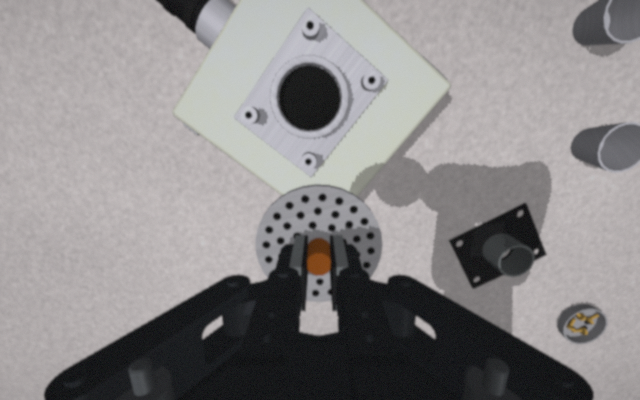

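The view shows four boss tops at about (311,25), (371,80), (309,160) and (250,115), with the dark bore at (309,97). The screen is held level.

```bash
cat > trap.py <<'E'
from h import *
import sys
np.set_printoptions(precision=4,suppress=True)
def bosses(I,P,guess,r=9):
    g=cv2.cvtColor(I,cv2.COLOR_BGR2GRAY).astype(float);out=[]
    for u,v in guess:
        u,v=int(round(u)),int(round(v));w=g[v-r:v+r+1,u-r:u+r+1]
        t=w.min()+.35*(np.median(w)-w.min())
        b=max(blobs(w<t,3,200),key=lambda b:b[1][4]-3*np.hypot(*(b[0]-r)));
        k=np.array(b[0])+[u-r,v-r]; out.append(k)
    W=np.array([ray(P,k,.114) for k in out]); return np.array(out),W
def report(W):
    c=W.mean(0)
    m=W[:,:2]-c[:2]
    # order: +x+y, +x-y, -x-y, -x+y of trap
    T=np.array([[48,36],[48,-36],[-48,-36],[-48,36]])*.001
    z=(m[:,0]+1j*m[:,1])@np.conj(T[:,0]+1j*T[:,1]); yaw=np.angle(z)
    res=m-np.array([[np.cos(yaw)*a-np.sin(yaw)*b,np.sin(yaw)*a+np.cos(yaw)*b] for a,b in T])
    print("centre",c,"yaw",np.degrees(yaw),"res mm",np.abs(res).max()*1e3)
E
python3 - <<'E'
from trap import *
I=cv2.imread("pics/w5.png");P=pose("wrist")
k,W=bosses(I,P,[(311,25),(371,80),(309,160),(250,115)]);print(k);report(W)
J=cv2.imread("pics/top0.png");Q=pose("top")
k,W=bosses(J,Q,[(174.8,159),(200,170),(184.8,204),(159,193)],4);print(k);report(W)
# screen plate in hand: bright-ellipse centre check via colour blob of knob
h=cv2.cvtColor(I,cv2.COLOR_BGR2HSV)
m=(I.min(2)<200)
E
```

```text
[[309.7778  25.    ]
 [371.0909  79.9091]
 [307.6154 161.3846]
 [248.     114.5   ]]
centre [0.597  0.2627 0.114 ] yaw -22.075830808783277 res mm 0.3730003896104811Traceback (most recent call last):
  File "<stdin>", line 5, in <module>
  File "trap.py", line 9, in bosses
    b=max(blobs(w<t,3,200),key=lambda b:b[1][4]-3*np.hypot(*(b[0]-r)));
ValueError: max() iterable argument is empty
```

Run:
```python
from trap import *
P=pose("wrist");s=telemetry.get_state();t=s["tcp_pos"];X=q2r(s["orientation"])[:,0]
I=cv2.imread("pics/w5.png");print(t)
g=I[:,:,:].max(2).astype(int);print("col320",g[176:192,319],"below",g[290:312,319]);print("row",g[242,250:264],g[242,374:390])
for d in(-.002,0,.002,.004):
    for z in (-.0055,-.003):
        c=t+X*d+[0,0,z]
        p=np.array([proj(P,c+.037*np.array([np.cos(a),np.sin(a),0])) for a in np.linspace(0,6.283,90)])
        print(d,z,p.min(0),p.max(0))
```

```text
[0.5133 0.2297 0.2504]
col320 [205 201 203 203 202 202 198 185 154 124 134 150 154 157 155 156] below [145 131 119 120 130 141 151 155 157 155 157 160 169 177 183 188 186 187
 188 184 186 188]
row [191 187 184 182 178 169 161 159 158 159 157 150 135 106] [113 111 113 113 111 114 115 131 158 179 189 189 188 190 192 192]
-0.002 -0.0055 [253.2721 187.0784] [379.7406 302.4046]
-0.002 -0.003 [252.2966 188.1885] [380.6554 304.9904]
0 -0.0055 [253.0461 183.5245] [379.953  299.6505]
0 -0.003 [252.0638 184.5821] [380.8742 302.2062]
0.002 -0.0055 [252.8185 179.9443] [380.1669 296.8784]
0.002 -0.003 [251.8293 180.9485] [381.0946 299.4036]
0.004 -0.0055 [252.5894 176.3375] [380.3823 294.0882]
0.004 -0.003 [251.5931 177.2876] [381.3165 296.5824]
```

{"api": "arm_command", "payload": {"targets": [{"delta_pos": [0.02, 0.008, 0], "roll": 0}, {"delta_pos": [0.045, 0.018, -0.01], "roll": 0}, {"delta_pos": [0.07, 0.028, -0.03], "roll": 0}, {"delta_pos": [0.083, 0.034, -0.06], "roll": 0}, {"delta_pos": [0.083, 0.034, -0.085], "roll": 0}, {"delta_pos": [0.083, 0.034, -0.095], "roll": 0}, {"delta_pos": [0.083, 0.034, -0.095], "roll": 0}, {"delta_pos": [0.083, 0.034, -0.095], "roll": 0}]}}

```text
time: 6.73
tcp_pos: [0.5961, 0.2642, 0.1563]
orientation: [-0.0, 0.99, 0.142, 0.0]
contact_force: [-0.4, 0.6, 0.4]
width: 0.012
grasp_force: 39.1
```

Run:
```python
from trap import *
P=pose("wrist");I=cams.camera("wrist");s=telemetry.get_state();cv2.imwrite("pics/w6.png",I)
print(s["tcp_pos"],s["width"],s["grasp_force"])
for c,y in(((.597,.2627),-22.1),):
  for a,b in((48,36),(48,-36),(-48,-36),(-48,36)):
    r=np.radians(y);X=[c[0]+(np.cos(r)*a-np.sin(r)*b)/1e3,c[1]+(np.sin(r)*a+np.cos(r)*b)/1e3,.114];print(proj(P,X))
cv2.imwrite("pics/w6c.png",cv2.resize(I[30:330,120:520],(800,600),interpolation=cv2.INTER_CUBIC))
```

```text
[0.5966 0.2645 0.1578] 0.011631320957006013 39.143275022506714
[321.8208 135.5056]
[402.77  201.475]
[317.0048 294.9015]
[239.1935 241.5936]
```

View pics/w6c.png

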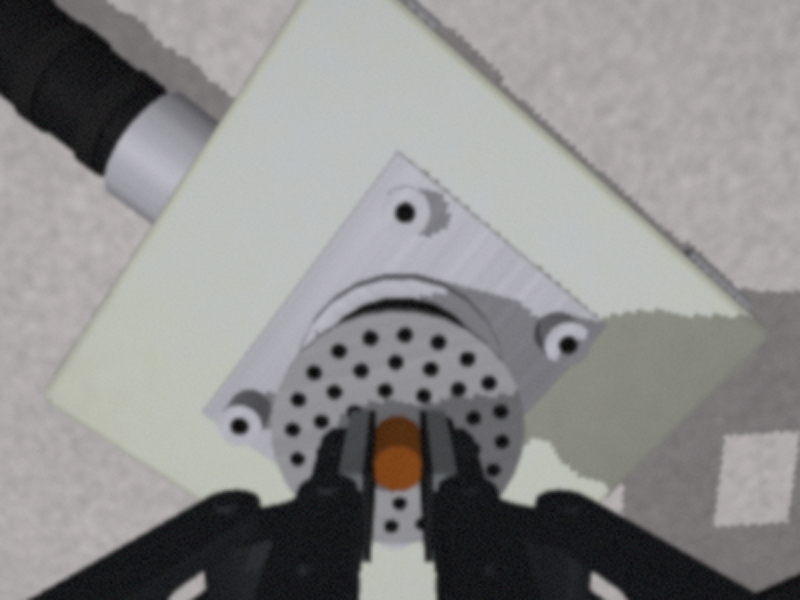

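Three bosses sit at full-image (322,136), (404,203) and (240,243), within about 1 px of the prediction. I'll lower with a small correction.

{"api": "arm_command", "payload": {"targets": [{"delta_pos": [-0.0004, -0.0015, 0], "roll": 0}, {"delta_pos": [-0.0004, -0.0015, -0.008], "roll": 0}, {"delta_pos": [-0.0004, -0.0015, -0.016], "roll": 0}, {"delta_pos": [-0.0004, -0.0015, -0.022], "roll": 0}, {"delta_pos": [-0.0004, -0.0015, -0.028], "roll": 0}, {"delta_pos": [-0.0004, -0.0015, -0.032], "roll": 0}, {"delta_pos": [-0.0004, -0.0015, -0.034], "roll": 0}, {"delta_pos": [-0.0004, -0.0015, -0.034], "roll": 0}]}}

```text
time: 7.45
tcp_pos: [0.5954, 0.2629, 0.1205]
orientation: [0.0, 0.99, 0.142, -0.001]
contact_force: [-0.0, 0.3, -0.8]
width: 0.0122
grasp_force: 39.1
```

{"api": "arm_command", "payload": {"targets": [{"delta_pos": [0, 0, -0.001], "roll": 0}, {"delta_pos": [0, 0, -0.002], "roll": 0}, {"delta_pos": [0, 0, -0.003], "roll": 0}, {"delta_pos": [0, 0, -0.003], "roll": 0}]}}

```text
time: 7.78
tcp_pos: [0.5959, 0.2631, 0.1195]
orientation: [-0.0, 0.99, 0.142, 0.001]
contact_force: [-1.7, 0.3, 3.8]
width: 0.012
grasp_force: 39.7
```

{"api": "arm_command", "payload": {"targets": [{"delta_pos": [0, 0, 0], "roll": 0}, {"delta_pos": [0, 0, 0], "roll": 0}, {"delta_pos": [0, 0, 0], "roll": 0}, {"delta_pos": [0, 0, 0], "roll": 0}, {"delta_pos": [0, 0, 0.02], "roll": 0}, {"delta_pos": [0, 0, 0.05], "roll": 0}, {"delta_pos": [-0.02, -0.006, 0.09], "roll": 0}, {"delta_pos": [-0.05, -0.014, 0.13], "roll": 0}, {"delta_pos": [-0.08, -0.022, 0.13], "roll": 0}, {"delta_pos": [-0.08, -0.022, 0.13], "roll": 0}], "claw": 0.05}}

```text
time: 8.62
tcp_pos: [0.512, 0.2404, 0.2525]
orientation: [-0.001, 0.99, 0.143, 0.002]
contact_force: [1.1, -0.3, -0.5]
width: 0.0499
grasp_force: 0.0
```

{"api": "arm_command", "payload": {"targets": [{"delta_pos": [0, 0, 0], "roll": 0}, {"delta_pos": [0, 0, 0], "roll": 0}, {"delta_pos": [0, 0, 0], "roll": 0}, {"delta_pos": [0, 0, 0], "roll": 0}]}}

```text
time: 8.95
tcp_pos: [0.5163, 0.241, 0.2471]
orientation: [0.0, 0.99, 0.142, -0.001]
contact_force: [-0.3, 0.2, -0.7]
width: 0.0502
grasp_force: 0.0
```

Run:
```python
from trap import *
P=pose("wrist");I=cams.camera("wrist");s=telemetry.get_state();cv2.imwrite("pics/w7.png",I)
print(s["tcp_pos"],s["width"],s["grasp_force"])
r=np.radians(-22.1);c=(.5965,.262);G=[]
for a,b in((48,36),(48,-36),(-48,-36),(-48,36)):
    G.append(proj(P,[c[0]+(np.cos(r)*a-np.sin(r)*b)/1e3,c[1]+(np.sin(r)*a+np.cos(r)*b)/1e3,.114]))
k,W=bosses(I,P,G,8);print(np.array(G),k);report(W)
h=cv2.cvtColor(I,cv2.COLOR_BGR2HSV);print(proj(P,[*c,.134]))
for a,b in blobs((h[...,1]>140)&(h[...,2]>80)&(h[...,0]<25),20,9000): print("knob",a,b,ray(P,a,.130))
u,v=proj(P,[*c,.114]).astype(int)
cv2.imwrite("pics/w7c.png",cv2.resize(I[max(0,v-100):v+100,u-130:u+130],None,fx=3,fy=3,interpolation=cv2.INTER_CUBIC)[:600,:800])
```

```text
[0.5162 0.2411 0.2472] 0.05025864072741713 0.0
[[321.9112  32.4957]
 [382.8532  87.2338]
 [318.1594 167.9583]
 [259.0149 121.4297]] [[321.3571  31.3571]
 [382.9091  86.0909]
 [318.     167.5   ]
 [258.5556 120.8889]]
centre [0.5971 0.2625 0.114 ] yaw -21.930967638350555 res mm 0.25796649712239716
[320.0259 103.6614]
knob [320.0182 104.8242] [313  98  15  15 165] [0.5957 0.2618 0.13  ]
knob [590.6857 322.0857] [585 319  13   8  35] [ 0.4602 -0.0934  0.13  ]
knob [577.7273 329.2273] [575 324   7  11  22] [ 0.4476 -0.0846  0.13  ]
```

View pics/w7c.png

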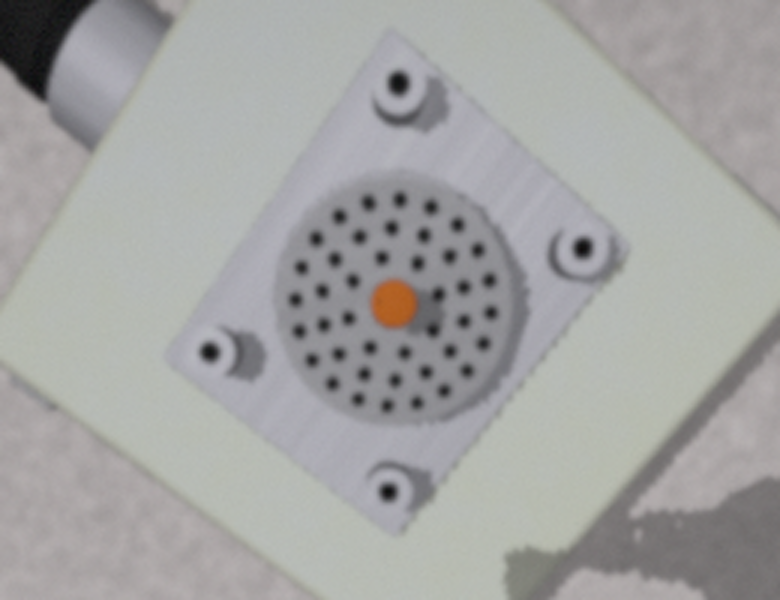

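The screen is seated, level and centred between the four bosses (knob at crop (393,304)), and it has been released. Next is the flange.

{"api": "arm_command", "payload": {"targets": [{"delta_pos": [-0.006, -0.03, 0], "roll": 0}, {"delta_pos": [-0.014, -0.065, 0], "roll": 0}, {"delta_pos": [-0.022, -0.1, 0], "roll": 0}, {"delta_pos": [-0.03, -0.135, 0], "roll": 0}, {"delta_pos": [-0.038, -0.17, 0], "roll": 0}, {"delta_pos": [-0.046, -0.205, -0.01], "roll": 0}, {"delta_pos": [-0.054, -0.24, -0.02], "roll": 0}, {"delta_pos": [-0.062, -0.275, -0.03], "roll": 0}, {"delta_pos": [-0.07, -0.305, -0.045], "roll": 0}, {"delta_pos": [-0.076, -0.322, -0.06], "roll": 0}], "claw": 0.085}}

```text
time: 9.83
tcp_pos: [0.4393, -0.0839, 0.1877]
orientation: [0.0, 0.99, 0.141, -0.0]
contact_force: [-0.1, 1.1, -0.7]
width: 0.0851
grasp_force: 0.0
```

{"api": "arm_command", "payload": {"targets": [{"delta_pos": [0, 0, 0], "roll": 0}, {"delta_pos": [0, 0, 0], "roll": 0}, {"delta_pos": [0, 0, 0], "roll": 0}, {"delta_pos": [0, 0, 0], "roll": 0}]}}

```text
time: 10.17
tcp_pos: [0.4405, -0.0803, 0.1892]
orientation: [0.0, 0.99, 0.143, 0.001]
contact_force: [-0.4, -0.1, -0.1]
width: 0.0854
grasp_force: 0.0
```

```bash
cat > fl.py <<'E'
from trap import *
P=pose("wrist");I=cams.camera("wrist");s=telemetry.get_state();cv2.imwrite("pics/w8.png",I)
print(s["tcp_pos"],s["width"])
c=(.474,-.0673);r=np.radians(-43.5)
G=[proj(P,[c[0]+(np.cos(r)*a-np.sin(r)*b)/1e3,c[1]+(np.sin(r)*a+np.cos(r)*b)/1e3,.005]) for a,b in((48,36),(48,-36),(-48,-36),(-48,36))]
print("guess",np.array(G))
g=I.max(2);dark=cv2.morphologyEx((g<70).astype(np.uint8),cv2.MORPH_CLOSE,np.ones((25,25)))
for a,b in blobs((g>90)&(dark>0),15,600): print(a,b,ray(P,a,.005))
cv2.imwrite("pics/w8c.png",I)
E
python3 fl.py
```

```text
[ 0.4404 -0.0802  0.1892] 0.08490845334926427
guess [[335.9716  99.3184]
 [365.8727 155.8231]
 [295.7349 195.449 ]
 [263.287  143.4463]]
[411.2273   3.25  ] [403   0  14  10  88] [ 0.6429 -0.1199  0.005 ]
[ 5.  79.5] [ 0 79 11  2 22] [0.4512 0.2767 0.005 ]
[337.8173  98.3365] [333  93  11  12 104] [ 0.5352 -0.0759  0.005 ]
[315.8148 129.6296] [308 129  17   2  27] [ 0.496 -0.062  0.005]
[265.5   142.186] [261 137  10  11  86] [ 0.4661 -0.0103  0.005 ]
[317.0258 156.133 ] [293 136  47  41 233] [ 0.4675 -0.0718  0.005 ]
[367.3875 154.5125] [363 150  10  10  80] [ 0.486  -0.1276  0.005 ]
[317.2857 164.8163] [307 164  21   3  49] [ 0.4578 -0.075   0.005 ]
[297.5833 194.0139] [293 190  10   9  72] [ 0.4168 -0.0621  0.005 ]
[635.55 195.65] [630 195  10   3  20] [ 0.5313 -0.4573  0.005 ]
[439.4062 250.0915] [428 233  22  39 448] [ 0.3962 -0.2574  0.005 ]
[423.0952 245.4524] [420 240   7  10  42] [ 0.3964 -0.2346  0.005 ]
[439.0714 288.5143] [435 285  11   9  70] [ 0.3434 -0.2797  0.005 ]
[198.     288.9583] [193 286   9   8  48] [0.2507 0.0318 0.005 ]
[141.7246 302.2609] [133 301  23   5  6
[... 329 characters left out ...]
1   7  78] [ 0.2433 -0.2453  0.005 ]
[247.3026 341.8289] [239 340  21   7  76] [ 0.1841 -0.0507  0.005 ]
[152.8214 367.7922] [135 355  35  27 515] [0.0983 0.0736 0.005 ]
[477.9875 357.425 ] [469 354  23   6  80] [ 0.2524 -0.3806  0.005 ]
[622.7119 378.7514] [611 374  22  14 177] [ 0.2774 -0.6069  0.005 ]
[166.8535 382.4904] [153 377  26  18 157] [0.076  0.0498 0.005 ]
[457.381 392.619] [456 387   3  11  21] [ 0.1819 -0.3797  0.005 ]
[129.8409 392.5909] [126 388   9  11  44] [0.04   0.1014 0.005 ]
[509.725 395.475] [508 389   6  11  40] [ 0.1995 -0.4593  0.005 ]
[  3.5294 393.2794] [  0 390  11  10  68] [-0.0162  0.287   0.005 ]
[135.9444 396.3056] [132 392   7   8  36] [0.0351 0.0916 0.005 ]
```

View pics/w8c.png

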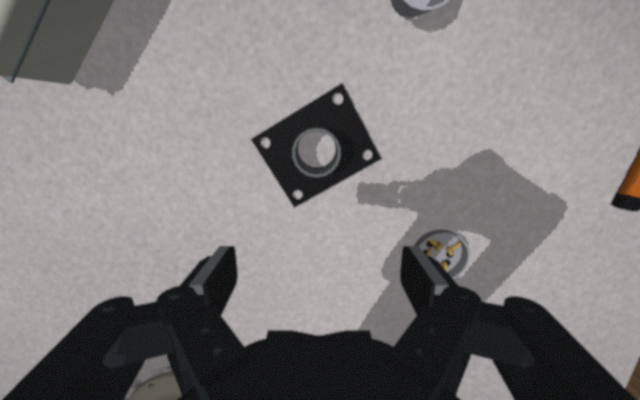

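The view shows the flange with holes at (338,98), (367,155), (298,194) and (266,142). That gives a centre of (0.476, -0.069) and a long axis of -43.5°. I'll descend over the neck.

{"api": "arm_command", "payload": {"targets": [{"delta_pos": [0.0177, 0.006, -0.02], "roll": 0}, {"delta_pos": [0.0357, 0.0113, -0.05], "roll": 0}, {"delta_pos": [0.0357, 0.0113, -0.08], "roll": 0}, {"delta_pos": [0.0357, 0.0113, -0.11], "roll": 0}, {"delta_pos": [0.0357, 0.0113, -0.14], "roll": 0}, {"delta_pos": [0.0357, 0.0113, -0.16], "roll": 0}, {"delta_pos": [0.0357, 0.0113, -0.173], "roll": 0}, {"delta_pos": [0.0357, 0.0113, -0.178], "roll": 0}, {"delta_pos": [0.0357, 0.0113, -0.178], "roll": 0}, {"delta_pos": [0.0357, 0.0113, -0.178], "roll": 0}]}}

```text
time: 11.05
tcp_pos: [0.4762, -0.0694, 0.0113]
orientation: [0.0, 0.99, 0.143, 0.001]
contact_force: [0.1, -1.1, 0.3]
width: 0.0851
grasp_force: 0.0
```

{"api": "arm_command", "payload": {"targets": [{"delta_pos": [0, 0, 0], "roll": 0}, {"delta_pos": [0, 0, 0], "roll": 0}, {"delta_pos": [0, 0, 0], "roll": 0}, {"delta_pos": [0, 0, 0], "roll": 0}, {"delta_pos": [0, 0, 0], "roll": 0}, {"delta_pos": [0, 0, 0], "roll": 0}, {"delta_pos": [0, 0, 0], "roll": 0}, {"delta_pos": [0, 0, 0], "roll": 0}], "claw": 0.04, "squeeze": 50}}

```text
time: 11.72
tcp_pos: [0.4762, -0.0697, 0.0117]
orientation: [0.0, 0.99, 0.142, 0.001]
contact_force: [-1.3, 1.5, 6.6]
width: 0.0488
grasp_force: 51.9
```

{"api": "arm_command", "payload": {"targets": [{"delta_pos": [0, 0, 0.006], "roll": 0}, {"delta_pos": [0, 0, 0.02], "roll": 0}, {"delta_pos": [0, 0, 0.045], "roll": 0}, {"delta_pos": [0, 0, 0.075], "roll": 0.0}, {"delta_pos": [0, 0, 0.105], "roll": 0.06}, {"delta_pos": [0, 0, 0.135], "roll": 0.14}, {"delta_pos": [0, 0, 0.165], "roll": 0.22}, {"delta_pos": [0, 0, 0.19], "roll": 0.3}, {"delta_pos": [0, 0, 0.2], "roll": 0.375}, {"delta_pos": [0, 0, 0.2], "roll": 0.375}]}}

```text
time: 12.55
tcp_pos: [0.4763, -0.07, 0.2138]
orientation: [0.002, 0.946, 0.326, 0.002]
contact_force: [-0.3, 0.2, -3.3]
width: 0.0483
grasp_force: 52.3
```

{"api": "arm_command", "payload": {"targets": [{"delta_pos": [0.004, 0.012, 0], "roll": 0}, {"delta_pos": [0.011, 0.035, 0], "roll": 0}, {"delta_pos": [0.02, 0.064, 0], "roll": 0}, {"delta_pos": [0.03, 0.095, 0], "roll": 0}, {"delta_pos": [0.04, 0.125, 0], "roll": 0}, {"delta_pos": [0.05, 0.155, 0], "roll": 0}, {"delta_pos": [0.06, 0.185, 0], "roll": 0}, {"delta_pos": [0.067, 0.21, 0], "roll": 0}, {"delta_pos": [0.07, 0.22, 0], "roll": 0}, {"delta_pos": [0.07, 0.22, 0], "roll": 0}]}}

```text
time: 13.38
tcp_pos: [0.5449, 0.152, 0.2085]
orientation: [-0.0, 0.946, 0.325, -0.001]
contact_force: [-0.6, -0.4, -2.1]
width: 0.0486
grasp_force: 52.3
```

```bash
cat > fin.py <<'E'
from trap import *
P=pose("wrist");I=cams.camera("wrist");s=telemetry.get_state();cv2.imwrite("pics/w%d.png"%(s["time"]*100),I)
t=s["tcp_pos"];print(t,s["width"],s["grasp_force"],s["contact_force"],s["time"])
def rect(c,y,z):
    r=np.radians(y);return [proj(P,[c[0]+(np.cos(r)*a-np.sin(r)*b)/1e3,c[1]+(np.sin(r)*a+np.cos(r)*b)/1e3,z]) for a,b in((48,36),(48,-36),(-48,-36),(-48,36))]
print("boss px",np.array(rect((.5970,.2625),-22,.114)))
print("hole px",np.array(rect(t[:2],-22,t[2]-.0063)))
u,v=I.shape[1]//2,I.shape[0]//2
cv2.imwrite("pics/f%d.png"%(s["time"]*100),cv2.resize(I[0:300,120:520],(800,600),interpolation=cv2.INTER_CUBIC))
print("pics/f%d.png"%(s["time"]*100))
E
python3 fin.py; ls pics/f*
```

```text
[0.5448 0.1505 0.2088] 0.04883777725727068 52.25901637226343 [-0.4307  0.3264 -3.3736] 13.4333
boss px [[273.3506 -17.0522]
 [322.9169  76.3803]
 [223.1366 138.8681]
 [168.5843  56.5057]]
hole px [[362.8353 150.858 ]
 [418.9592 256.7332]
 [281.9491 324.0909]
 [215.6919 234.5475]]
pics/f1343.png
pics/f1343.png
```

I have used all 10 picture views, so the rest goes by numbers.

```bash
cat > holes.py <<'E'
from trap import *
P=pose("wrist");I=cams.camera("wrist");s=telemetry.get_state();t=s["tcp_pos"];print(t)
g=I.max(2);zf=t[2]-.0117
dark=cv2.morphologyEx((g<70).astype(np.uint8),cv2.MORPH_CLOSE,np.ones((21,21)))
r0=np.radians(-22)
G=np.array([proj(P,[t[0]+(np.cos(r0)*a-np.sin(r0)*b)/1e3,t[1]+(np.sin(r0)*a+np.cos(r0)*b)/1e3,zf+.005]) for a,b in((48,36),(48,-36),(-48,-36),(-48,36))])
print(G)
for a,b in blobs((g>85)&(dark>0),15,600):
    d=np.hypot(*(G-a).T)
    if d.min()<15: w=ray(P,a,zf+.0025)-t; print("hole",d.argmin(),a,b,w)
E
python3 holes.py
```

```text
[0.5448 0.1496 0.2092]
[[361.9856 149.9103]
 [418.2285 255.7066]
 [281.4767 323.2259]
 [215.1157 233.7559]]
hole 0 [360.6494 148.6765] [350 137  22  24 405] [ 0.0581  0.0159 -0.0092]
hole 3 [217.     233.1573] [208 225  19  18 267] [-0.0315  0.0508 -0.0092]
hole 1 [417.6268 253.2584] [409 246  18  15 209] [ 0.0315 -0.0515 -0.0092]
```

{"api": "arm_command", "payload": {"targets": [{"delta_pos": [0.01, 0.022, 0], "roll": -0.003}, {"delta_pos": [0.023, 0.05, 0], "roll": -0.006}, {"delta_pos": [0.037, 0.08, 0], "roll": -0.009}, {"delta_pos": [0.047, 0.102, 0], "roll": -0.009}, {"delta_pos": [0.052, 0.1125, -0.01], "roll": -0.009}, {"delta_pos": [0.052, 0.1125, -0.02], "roll": -0.009}, {"delta_pos": [0.052, 0.1125, -0.03], "roll": -0.009}, {"delta_pos": [0.052, 0.1125, -0.03], "roll": -0.009}, {"delta_pos": [0.052, 0.1125, -0.03], "roll": -0.009}, {"delta_pos": [0.052, 0.1125, -0.03], "roll": -0.009}]}}

```text
time: 14.32
tcp_pos: [0.5974, 0.2616, 0.1811]
orientation: [0.0, 0.948, 0.319, 0.0]
contact_force: [0.2, 0.3, -2.6]
width: 0.0484
grasp_force: 52.3
```

{"api": "arm_command", "payload": {"targets": [{"delta_pos": [0, 0, 0], "roll": 0}, {"delta_pos": [0, 0, 0], "roll": 0}, {"delta_pos": [0, 0, 0], "roll": 0}, {"delta_pos": [0, 0, 0], "roll": 0}, {"delta_pos": [0, 0, 0], "roll": 0}, {"delta_pos": [0, 0, 0], "roll": 0}]}}

```text
time: 14.82
tcp_pos: [0.5973, 0.2628, 0.1804]
orientation: [0.0, 0.947, 0.32, 0.0]
contact_force: [-0.5, 0.3, -2.1]
width: 0.0486
grasp_force: 52.3
```

```bash
python3 holes.py; python3 -c "
from h import *
s=[telemetry.get_state() for _ in range(1)][0];print(s['tcp_pos'],s['time'],2*np.degrees(np.arctan2(s['orientation'][2],s['orientation'][1])),s['orientation'])"
```

```text
[0.5973 0.2628 0.1803]
[[359.4222 148.4699]
 [416.8755 253.7734]
 [281.0456 322.5645]
 [213.8982 233.5564]]
hole 0 [360.7084 148.8892] [350 138  23  23 415] [ 0.0582  0.0143 -0.0092]
hole 3 [217.0113 233.0789] [208 225  19  17 266] [-0.0311  0.0502 -0.0092]
hole 1 [417.6186 253.1023] [409 246  18  15 215] [ 0.0312 -0.053  -0.0092]
[0.59729687 0.26284162 0.18032524] 14.8667 37.35079084751599 [ 3.23122854e-05  9.47347871e-01  3.20206200e-01 -1.31249084e-05]
```

```bash
cat > ideal.py <<'E'
from trap import *
m=cams.camera_model("wrist");T=np.array(m["mount"])
def ip(t,yaw):
    A=R.from_euler("z",yaw,degrees=True).as_matrix()@np.diag([1,-1,-1]);return m,A@T[:3,:3],A@T[:3,3]+np.array(t)
def B(k,t): report(np.array([ray(ip(t,16.37),p,.114) for p in k]))
B([[309.7778,25],[371.0909,79.9091],[307.6154,161.3846],[248,114.5]],[.5133,.2297,.2504])
B([[321.3571,31.3571],[382.9091,86.0909],[318,167.5],[258.5556,120.8889]],[.5162,.2411,.2472])
I=cv2.imread("pics/w6.png");P=ip([.5963,.2643,.1565],16.37)
k,W=bosses(I,P,[(322,136),(404,203),(240,243)],6);W=W[:,:2]
r=np.radians(-22);C=np.array([[np.cos(r),-np.sin(r)],[np.sin(r),np.cos(r)]])
print("w6",k,W-(C@np.array([[48,36],[48,-36],[-48,36]]).T).T/1e3)
t=np.array([.5973,.2628,.1803]);P=ip(t,37.34)
K=[(360.7,148.8),(417.6,253.1),(217,233.1)]
H=np.array([ray(P,p,t[2]-.0092)-t for p in K])[:,:2];print(H)
for y in(-21,-21.5,-22,-22.5):
    r=np.radians(y);C=np.array([[np.cos(r),-np.sin(r)],[np.sin(r),np.cos(r)]]);print(y,H-(C@np.array([[48,36],[48,-36],[-48,36]]).T).T/1e3)
E
python3 ideal.py
```

```text
centre [0.5966 0.2627 0.114 ] yaw -22.005108929417446 res mm 0.37741019047429075
centre [0.5969 0.2625 0.114 ] yaw -21.919492950600535 res mm 0.3107941865259506
w6 [[322.     136.    ]
 [403.7778 202.3333]
 [239.1562 242.625 ]] [[0.5965 0.2624]
 [0.5963 0.2617]
 [0.596  0.2626]]
[[ 0.0583  0.0143]
 [ 0.0311 -0.0529]
 [-0.0311  0.0502]]
-21 [[ 0.0005 -0.0021]
 [-0.0008 -0.0021]
 [ 0.0008 -0.0006]]
-21.5 [[ 0.0004 -0.0016]
 [-0.0003 -0.0018]
 [ 0.0003 -0.0009]]
-22 [[ 0.0003 -0.0011]
 [ 0.0001 -0.0016]
 [-0.0001 -0.0011]]
-22.5 [[ 0.0001 -0.0006]
 [ 0.0006 -0.0013]
 [-0.0006 -0.0014]]
```

{"api": "arm_command", "payload": {"targets": [{"delta_pos": [-0.0005, 0.001, 0], "roll": 0}, {"delta_pos": [-0.0005, 0.001, -0.008], "roll": 0}, {"delta_pos": [-0.0005, 0.001, -0.016], "roll": 0}, {"delta_pos": [-0.0005, 0.001, -0.024], "roll": 0}, {"delta_pos": [-0.0005, 0.001, -0.032], "roll": 0}, {"delta_pos": [-0.0005, 0.001, -0.037], "roll": 0}, {"delta_pos": [-0.0005, 0.001, -0.04], "roll": 0}, {"delta_pos": [-0.0005, 0.001, -0.04], "roll": 0}, {"delta_pos": [-0.0005, 0.001, -0.04], "roll": 0}, {"delta_pos": [-0.0005, 0.001, -0.04], "roll": 0}]}}

```text
time: 15.7
tcp_pos: [0.5971, 0.2639, 0.1409]
orientation: [0.0, 0.947, 0.32, 0.001]
contact_force: [-0.3, -0.6, -1.6]
width: 0.0486
grasp_force: 52.3
```

{"api": "arm_command", "payload": {"targets": [{"delta_pos": [0, 0, 0], "roll": 0}, {"delta_pos": [0, 0, 0], "roll": 0}, {"delta_pos": [0, 0, 0], "roll": 0}, {"delta_pos": [0, 0, 0], "roll": 0}, {"delta_pos": [0, 0, 0], "roll": 0}, {"delta_pos": [0, 0, 0], "roll": 0}]}}

```text
time: 16.2
tcp_pos: [0.5968, 0.2638, 0.1404]
orientation: [0.0, 0.947, 0.32, 0.0]
contact_force: [0.3, 0.6, -2.2]
width: 0.0485
grasp_force: 52.3
```

```bash
python3 holes.py
python3 - <<'E'
# look through hole 0: is the boss (bright ring, dark M6 centre) where expected?
from ideal import ip
from trap import *
I=cams.camera("wrist");s=telemetry.get_state();t=s["tcp_pos"];P=ip(t,37.34)
g=cv2.cvtColor(I,cv2.COLOR_BGR2GRAY)
r=np.radians(-22);C=np.array([[np.cos(r),-np.sin(r)],[np.sin(r),np.cos(r)]])
for n,(a,b) in enumerate([(48,36),(48,-36),(-48,36)]):
    print("boss px if centred at .5966,.2626:",proj(P,[*(np.array([.5966,.2626])+C@[a/1e3,b/1e3]),.114]))
print(g[134:166:2,342:382:2])
E
```

```text
[0.5969 0.2638 0.1404]
[[359.5412 148.4615]
 [417.0007 253.7843]
 [281.1403 322.5924]
 [213.9847 233.5726]]
hole 0 [362.4747 150.0236] [350 138  23  23 297] [ 0.0583  0.0131 -0.0092]
hole 3 [216.793  233.2539] [208 225  19  17 256] [-0.0313  0.0503 -0.0092]
hole 1 [417.6667 253.2066] [409 246  18  16 213] [ 0.0311 -0.053  -0.0092]
centre [0.5966 0.2627 0.114 ] yaw -22.00510904715239 res mm 0.37741261392076203
centre [0.5969 0.2625 0.114 ] yaw -21.91949296154178 res mm 0.3107958321488802
w6 [[322.     136.    ]
 [403.7778 202.3333]
 [239.1562 242.625 ]] [[0.5965 0.2624]
 [0.5963 0.2617]
 [0.596  0.2626]]
[[ 0.0583  0.0143]
 [ 0.0311 -0.0529]
 [-0.0311  0.0502]]
-21 [[ 0.0005 -0.0021]
 [-0.0008 -0.0021]
 [ 0.0008 -0.0006]]
-21.5 [[ 0.0004 -0.0016]
 [-0.0003 -0.0018]
 [ 0.0003 -0.0009]]
-22 [[ 0.0003 -0.0011]
 [ 0.0001 -0.0016]
 [-0.0001 -0.0011]]
-22.5 [[ 0.0001 -0.0006]
 [ 0.0006 -0.0013]
 [-0.0006 -0.0014]]
boss px if centred at .5966,.2626: [356.1449 146.4415]
boss px if centred at .5966,.2626: [408.0227 241.1154]
boss px if centred at .5966,.2626: [226.1333 222.7806]
[[158  91  42 
[... 646 characters left out ...]
  32  36
   33  34]
 [ 33  35  33  39  85 107  56  32  33  69 143 202 215 212 167  71  32  35
   34  33]
 [ 37  37  38  37  79 134 123 106 108 142 200 214 213 201 139  48  35  35
   37  32]
 [ 39  34  38  35  64 130 146 146 150 185 211 213 206 170  93  31  36  38
   31  36]
 [ 39  34  34  36  42 100 138 149 160 199 212 205 176 121  54  32  35  35
   39  37]
 [ 37  39  39  37  37  52  98 130 143 166 187 160 106  56  34  37  31  36
   34  35]
 [ 36  37  37  38  38  36  41  66  79  89  94  65  39  33  33  36  34  31
   33  38]
 [ 34  37  37  36  33  37  38  35  37  31  33  36  32  34  34  34  35  36
   33  35]
 [ 38  36  36  36  37  38  37  32  35  31  36  35  35  34  35  31  34  38
   34  38]]
```

The M6 thread shows through hole 0 where it was predicted (about (357,146) against (356,146)). Alignment is within about 1 mm, so I'm handing in.

```bash
python3 -c "
from bench import hand_in
print(hand_in())"
```

```text
the job is handed in; nothing more can be done
None
```

The screen is seated level on the inlet rim and released; the flange is held still with its holes within about 1 mm of the bosses by my measurement and about 15 mm of gap, and the job is handed in (no verdict came back).

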